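# Tip the tube rack onto its base and push it home in the loading lane

## Task

The empty tube rack has been left standing on its end in the loading lane. Push its upper part with a fingertip so that it tips over onto its base in the lane, holes facing up, then push it along the lane until its leading end is fully home against the end stop. Only push it, never lift or carry it, and leave everything else on the bench where it stands.

Things in the scene. Friction and masses are not known exactly. Their poses are not given: they have to be found in the camera images.
- rack: Empty tube rack, open frame 150 mm long, 60 wide, 70 from base to hole face, 0.13-0.25 kg. Starts standing on a short end, base towards the stop, holed face away. Ends are flat plates. Origin: centre of the end it stands on (trailing end when lying). z along its length (up at start), x out of the hole face. Pushed in its top 40 mm it tips (falls past about 20 degrees); pushed low it slides.
- rack_lead (a point): Centre of the rack's other 70 x 60 mm end (top end at the start, leading end when lying), 150 mm along the rack's own z from its origin.
- rack_toe (a point): Middle of the 60 mm edge between the rack's base and the end it starts on, -35 mm along the rack's x from its origin. The rack tips over this edge, which stays down on the lane's floor throughout.
- lane: Fixed loading lane: plate 420 x 100 mm, its floor 8 mm above the bench. Origin: centre of its underside, at bench height. x along the lane to the end stop, z up. Two thin guides, 70 mm apart at the floor, lean outwards and rise 15 mm above it. End stop 45 mm high above the floor; the other end is open. The rack starts with its origin 95 to 150 mm behind the lane's origin.
- lane_stop (a point): Middle of the end stop's face that the rack meets, at the height of the lane's floor, 198 mm along the lane's x from its origin; axes as the lane's.
- full_rack: Bystander: a rack of the same make, full of 12 capped tubes, lying on its base; 150 x 60 x 106 mm; origin at the centre of its underside, x along its length.
- jar: Bystander: clear jar, 90 mm across, 120 mm high; origin at the centre of its underside.
- wash_bottle: Bystander: white bottle, 60 mm across, 160 mm high; origin at the centre of its underside.
- beaker: Bystander: glass beaker, 64 mm across, 70 mm high; origin at the centre of its underside.
- tip_box: Bystander: closed pipette-tip box 80 x 115 x 54 mm; origin at the centre of its underside, x along its 80 mm side.
- cup: Bystander: capped specimen cup, 52 mm across, 60 mm high; origin at the centre of its underside.
Mind the look-alikes: they are no part of the job. Of the things shaped like the rack, the red one is meant.

How it is judged:
By the outcome, as a careful person would: the job done as asked, in the order asked, and still so for the second after the job is handed in, with the robot touching nothing.
It also fails if it takes over 48 s, if anything falls off the work surface, if the arm or the gripper's body presses on something with over 40 N, if the wrist force passes 120 N, or if a joint passes its speed limit or range.

## Robot

A 6-joint arm with a two-finger parallel gripper is mounted at the origin on the work surface. World frame = base frame: x ahead of the robot, y to its left, z up, the work surface at z = 0. Lengths are in mm, angles in rad, forces in N, time in s.
With the tool pointing down it reaches from about 275 to 825 mm from the base axis. Payload 4.9 kg.
Tool frame: the origin (TCP) lies at the very end of the fingers, on their centre line; the grasp point (between the pads) lies 19 mm behind it; z points along the fingers, y is the line along which they close (so a half turn about z gives the same grasp; the last joint's range is limited). The gripper opens to 85 mm and grips with 20 to 120 N. Pads are 22 mm wide; open, the fingers measure 114 mm over their backs; the gripper's body (76 mm by 85 mm) begins 54 mm behind the grasp point. The pads swing forward as they close: fully open they stand 13 mm farther back than shut.
Start: joints at [1.187, 0.326, -0.193, 1.052, 0, 1.437], TCP at [135.959, 532.948, 231.281] pointing down, gripper open.
Joint ranges: [-2.65, 2.65], [-0.97, 1.79], [-1.3, 1.35], [-1.93, 2.1], [-1.47, 1.37], [-3.14, 3.14]. Speed limits (rad/s): [2.57, 2.57, 3.14, 3.14, 3.14, 3.14].

## Interface

Orientations are given as [roll, pitch, yaw] about the fixed x, y, z axes, in that order (R = Rz(yaw) Ry(pitch) Rx(roll)).
In Python, from bench import bot, solve_ik, imaging gives the robot as it stands. Calls block until the motion is done:
- bot.move_ptp(position, orientation): joint-space move of the TCP to a pose.
- bot.movel(position, rot=None, max_speed=150, threshold=None): straight line of the TCP; rot=None keeps the orientation; max_speed is the mean speed in mm/s. With threshold (N) it stops when the force on the tool has changed by that much, and returns True; else False.
- bot.move_j(angles): joint-space move.
- bot.grip(opening, effort=None): opening from 0.0 (shut) to 1.0 (fully open); effort is the grip in N (None keeps the last); returns when the fingers have stopped.
- bot.dwell(seconds).
- solve_ik(position, orientation): joint angles nearest the present ones, or None.
- bot.get_state(): the state.
- imaging.capture(name): name is "scene" or "top" or "wrist"; returns the picture (384x512x3 uint8, blue, green, red); there is no depth.
- imaging.camera_model(name): a dict with "K" (3x3 intrinsics, pixels), "position" and "rotation" of the camera in the world. Camera axes: x right, y up, looking along -z (the intrinsics and any distortion apply to the point x, -y, -z); pixel columns grow to the right and rows downward; lengths in mm; the calibration is good to about 2 mm. A picture is of the moment at which its call begins: read the wrist's pose just before it. camera_model takes no time and is no camera call; for the wrist camera it gives the pose at the moment of the call.
A pose or a line that the arm cannot do raises bot.IKError and nothing moves.
- bot.sign_off(): hands the job in; it is judged then, once.
The state is a dict: "t": time; "qpos": joint angles; "joint_velocities": joint speeds; "effort": joint torques, N m; "tcp_pos": TCP position; "orientation": TCP orientation; "contact_force": force on the tool from outside, world axes, zero at the start; "wrist_torque": the same for the moment, N m; "opening": opening from 0.0 (shut) to 1.0 (fully open); "gripper_force": force on a finger pad.
Only numpy, scipy, OpenCV 4.12 (cv2) and the standard library are available. Lean on these libraries where they do the work, as an engineer would, in place of code of your own. Each camera call takes 0.05 s, during which the arm holds its last target. There are 200 camera calls.

## Working session

There is one attempt and no reset: what is moved stays moved. The work goes in short steps, each a Python script; the robot and the scene stay as the last script left them, time stands still between calls to the robot, and variables do not carry over. Pictures are saved under pics/ and viewed, at most 10 in all, crops included, and the job is handed in when it is done.

```bash
ls; mkdir -p pics
python3 - <<'E'
from bench import bot, imaging
import cv2
for n in("scene","top"):
    cv2.imwrite(f"pics/{n}0.png",imaging.capture(n)); m=imaging.camera_model(n); print(n,m)
print(bot.get_state()["t"])
E
```

```text
pics
scene {'K': array([[413.74560792,   0.        , 260.38294272],
       [  0.        , 413.74560792, 193.76053705],
       [  0.        ,   0.        ,   1.        ]]), 'position': array([1209.582965  ,  483.01364884,  911.07392922]), 'rotation': array([0.79414621, 0.015799  , 2.17313712])}
top {'K': array([[486.53349774,   0.        , 248.45437527],
       [  0.        , 486.53349774, 191.04889535],
       [  0.        ,   0.        ,   1.        ]]), 'position': array([ 356.45850498,   24.42719746, 1507.28091556]), 'rotation': array([ 1.44867226e-01,  7.31179387e-05, -1.58133123e+00])}
0.1
```

View pics/scene0.png

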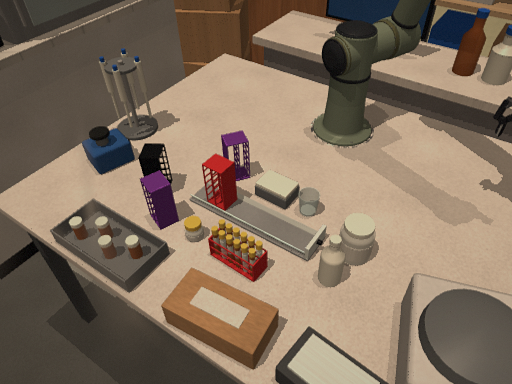

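View pics/top0.png

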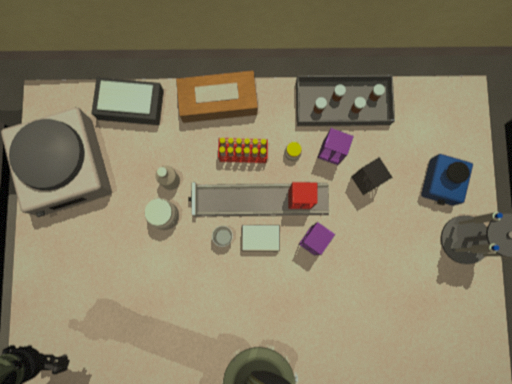

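The red things are the tall frame standing in the lane (top 305,195; scene 220,183) and the rack full of yellow-capped tubes (top 243,150; scene 238,248). The first one is empty and stands on its end in the lane, so it is the one meant. The purple and black frames are look-alikes. The end stop is at top (195,200), on the +y end. I'll enlarge the lane to confirm.

```bash
cat > h.py <<'E'
import numpy as np, cv2
from scipy.spatial.transform import Rotation as R
from bench import bot, imaging, solve_ik
def ray(n,u,v):
    m=imaging.camera_model(n); d=np.linalg.inv(m["K"])@[u,v,1]
    return np.array(m["position"]), R.from_euler("xyz",m["rotation"]).as_matrix()@(d*[1,-1,-1])
def pix(n,u,v,z):
    o,d=ray(n,u,v); return np.round(o+d*(z-o[2])/d[2],1)
def proj(n,P):
    m=imaging.camera_model(n); p=R.from_euler("xyz",m["rotation"]).as_matrix().T@(np.array(P)-m["position"])*[1,-1,-1]
    q=m["K"]@p; return np.round(q[:2]/q[2],1)
def crop(n,u0,v0,w,h,s,f):
    cv2.imwrite(f,cv2.resize(imaging.capture(n)[v0:v0+h,u0:u0+w],None,fx=s,fy=s,interpolation=cv2.INTER_CUBIC))
E
python3 - <<'E'
from h import *
crop("top",180,130,160,120,5,"pics/c1.png"); crop("scene",170,130,160,120,5,"pics/c2.png")
E
```

```text
(no output)
```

View pics/c1.png

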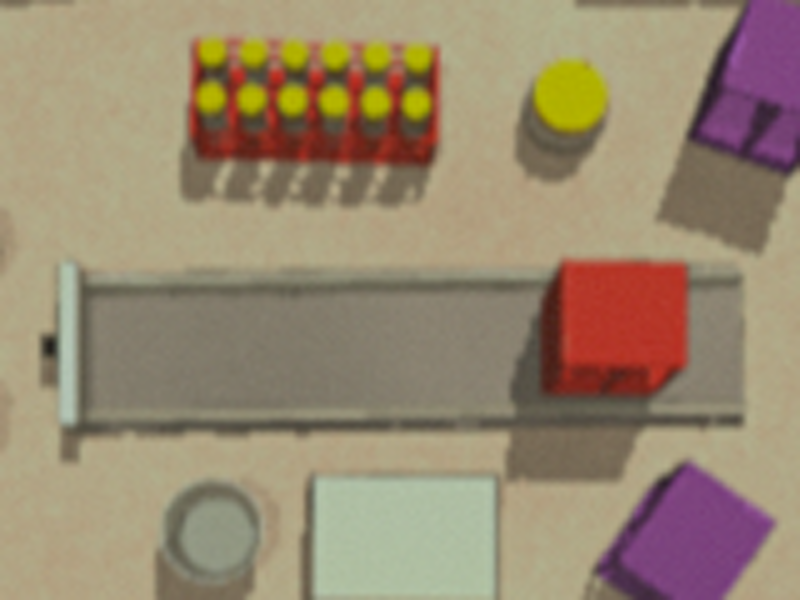

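View pics/c2.png

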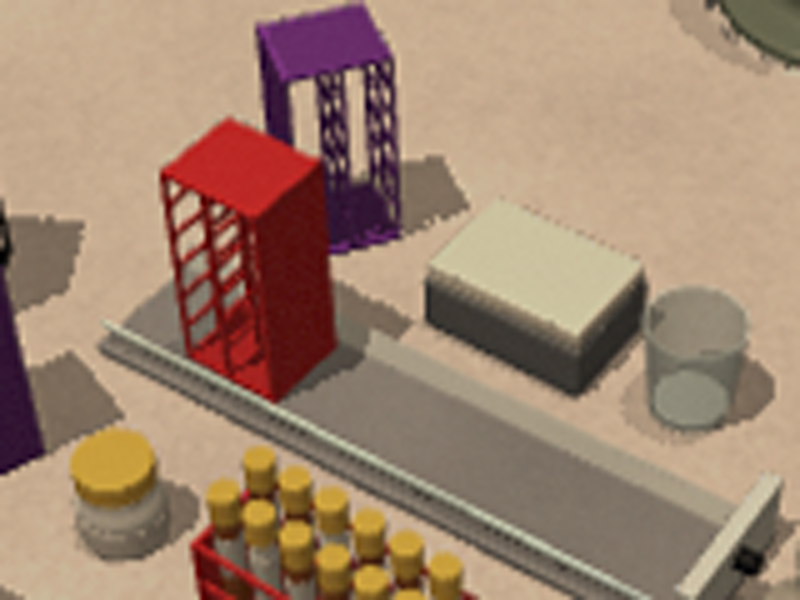

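The crops confirm it: empty red frame, solid base face (c2 300,290) towards the stop, open holed side away. Its top face in c1 spans about (562..687, 262..369). The stop's inner face is at c1 x≈80 and the open end of the lane at x≈743.

Run:
```python
from h import *
f=lambda u,v,z:pix("top",180+(u-2)/5,130+(v-2)/5,z)
g=lambda u,v,z:pix("scene",170+(u-2)/5,130+(v-2)/5,z)
for p in[(562,262),(687,262),(687,367),(562,367)]: print("racktop",f(*p,158))
for p in[(228,119),(322,162),(258,217),(162,174)]: print("racktop scene",g(*p,158))
print("guides near stop",f(85,272,23),f(85,425,23)); print("guides open end",f(743,264,23),f(743,424,23),"floor end",f(743,340,8))
print("stop top",f(60,262,53),f(78,262,53),f(60,425,53),f(78,425,53))
print("purple top near",[f(688,460,158),f(775,522,158),f(600,565,158)],"purple2",[f(700,140,0),f(785,165,0)])
print("purple near scene",g(398,232,0),g(335,250,0),g(365,5,150),g(255,25,150))
print("cup",f(570,97,60),"tips",f(313,475,54),f(497,475,54),"fullrack",f(193,160,0),f(435,165,0))
```

```text
racktop [ 577.7 -100.2  158. ]
racktop [ 577.  -170.4  158. ]
racktop [ 517.5 -168.6  158. ]
racktop [518.3 -98.8 158. ]
racktop scene [ 519.9 -164.2  158. ]
racktop scene [520.6 -95.5 158. ]
racktop scene [577.3 -96.6 158. ]
racktop scene [ 578.5 -164.4  158. ]
guides near stop [596.7 182.2  23. ] [501.8 181.8  23. ]
guides open end [ 597.4 -224.5   23. ] [ 498.2 -221.1   23. ] floor end [ 552.  -225.4    8. ]
stop top [598.1 194.2  53. ] [598.  183.3  53. ] [499.  193.6  53. ] [498.9 182.8  53. ]
purple top near [array([ 465.5, -167.6,  158. ]), array([ 430.7, -214.6,  158. ]), array([ 408. , -117.2,  158. ])] purple2 [array([ 680.9, -203.9,    0. ]), array([ 664.2, -257.1,    0. ])]
purple near scene [ 405.4 -132.1    0. ] [ 442.3 -156.1    0. ] [ 377.7 -170.7  150. ] [ 431.7 -215.1  150. ]
cup [ 695.5 -116.5   60. ] tips [467.3  42.1  54. ] [466.2 -67.9  54. ] fullrack [671.4 116.8   0. ] [666.5 -36.    0. ]
```

Run:
```python
from h import *
print(bot.get_state()["orientation"])
bot.grip(0.0)
for yaw in(np.pi/2,-np.pi/2):
    o=[np.pi,0,yaw]; q=[solve_ik(p,o) for p in([548,-228,260],[548,20,30])]; print(yaw,q)
    if all(x is not None for x in q): break
bot.move_ptp([548,-228,260],o); bot.movel([548,-228,143])
print(bot.movel([548,-155,143],max_speed=50,threshold=1.5)); s=bot.get_state(); print(s["t"],s["tcp_pos"],s["contact_force"])
crop("scene",150,90,200,150,4,"pics/c3.png")
```

```text
[-3.14052681e+00 -1.45894306e-04  2.89178501e+00]
1.5707963267948966 [array([-0.51859478,  0.39195554, -0.02190725,  1.15693354,  0.        ,
        1.05220155]), array([-0.09814333,  0.53963828, -0.44171502,  0.58944302,  0.        ,
        1.472653  ])]
False
6.5417 [ 547.99546279 -155.2328234   142.95427387] [-0.26281992 -0.61862136 -0.07312605]
```

View pics/c3.png

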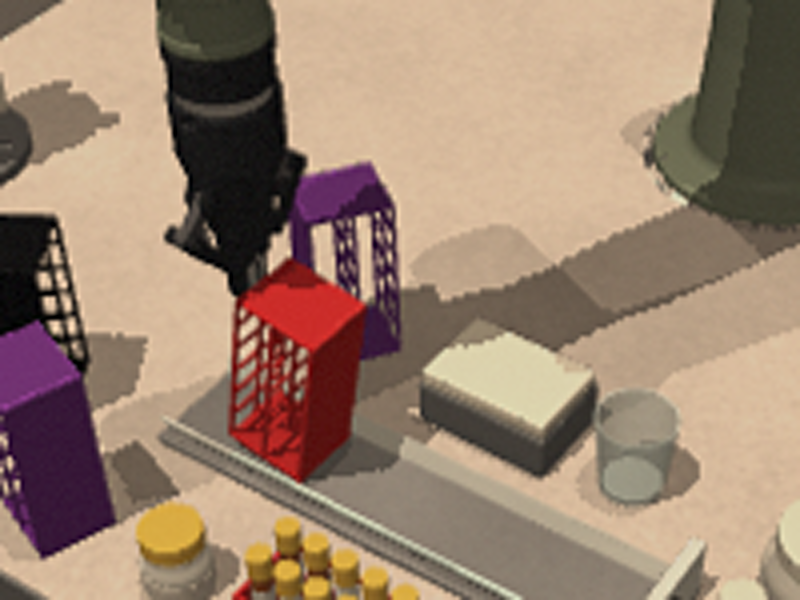

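The rack is already leaning towards the stop with its toe edge still down (c3 300,478), and the fingertip is on its top edge (c3 250,275). The contact is gentle, so I'll keep pushing slowly.

Run:
```python
from h import *
bot.movel([548,-112,143],max_speed=40); s=bot.get_state(); print(s["contact_force"])
bot.movel([548,-170,143],max_speed=150)
bot.dwell(0.3); print(bot.get_state()["t"])
crop("scene",150,90,200,150,4,"pics/c4.png")
```

```text
[-0.26779553  0.03586801  0.25899624]
8.65
```

View pics/c4.png

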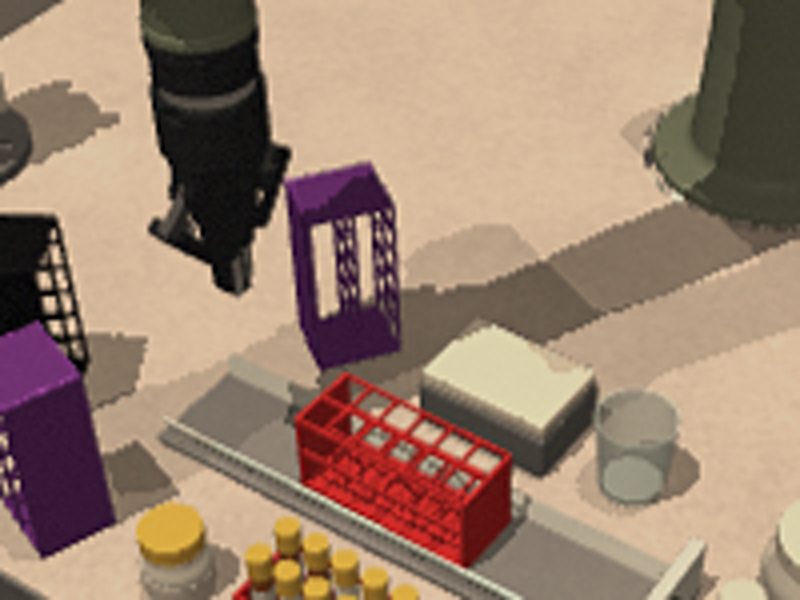

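The rack now lies on its base in the lane, holes up, between the guides. Its leading end is at c4 (511,458) and its trailing end at (346,373)–(297,420). Next is the low push along the lane.

Run:
```python
from h import *
g=lambda u,v,z:pix("scene",150+(u-1.5)/4,90+(v-1.5)/4,z)
print(g(346,373,78),g(297,420,78),g(511,458,78),g(463,502,78))
bot.movel([548,-165,30],max_speed=120)
y=-40
print(bot.movel([548,-30,30],max_speed=60,threshold=12)); s=bot.get_state(); print(s["tcp_pos"],s["contact_force"])
print(bot.movel([548,40,30],max_speed=40,threshold=12)); s=bot.get_state(); print(s["t"],s["tcp_pos"],s["contact_force"])
crop("top",180,130,160,120,5,"pics/c5.png")
```

```text
[520.2 -94.   78. ] [579.3 -93.6  78. ] [526.2  54.9  78. ] [579.4  50.3  78. ]
False
[548.05703853 -30.07084046  30.02019039] [ 0.85541439 -1.31034093  0.33487548]
True
13.4167 [548.44903896  21.48408575  30.10680299] [-0.17958044 -1.52408861  1.23286027]
```

View pics/c5.png

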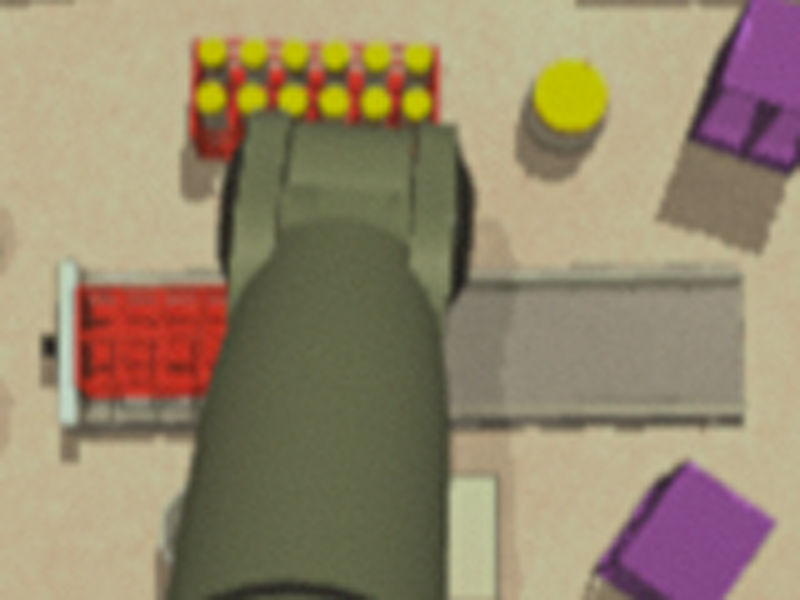

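The leading end shows flush at the stop (c5 x≈78), and the force jump came at TCP y=21.5, where about 22 was expected. One slow confirming nudge will rule out a rebound, then I'll back off and check.

Run:
```python
from h import *
print(bot.movel([548,30,30],max_speed=10,threshold=10)); s=bot.get_state(); print(s["tcp_pos"],s["contact_force"])
bot.movel([548,-60,30],max_speed=80); bot.movel([548,-110,250],max_speed=150); bot.move_ptp([400,-330,300],[np.pi,0,np.pi/2])
bot.dwell(0.5); s=bot.get_state(); print(s["t"],s["tcp_pos"],s["contact_force"])
crop("top",180,130,160,120,5,"pics/c6.png"); crop("scene",170,130,160,120,5,"pics/c7.png")
```

```text
True
[547.44008955  21.15502379  29.50094088] [ 0.02486979 -0.27996797 -0.0695274 ]
18.2917 [ 400.21624074 -329.75951618  299.94034256] [-0.18434525  0.10026206  0.19000311]
```

View pics/c6.png

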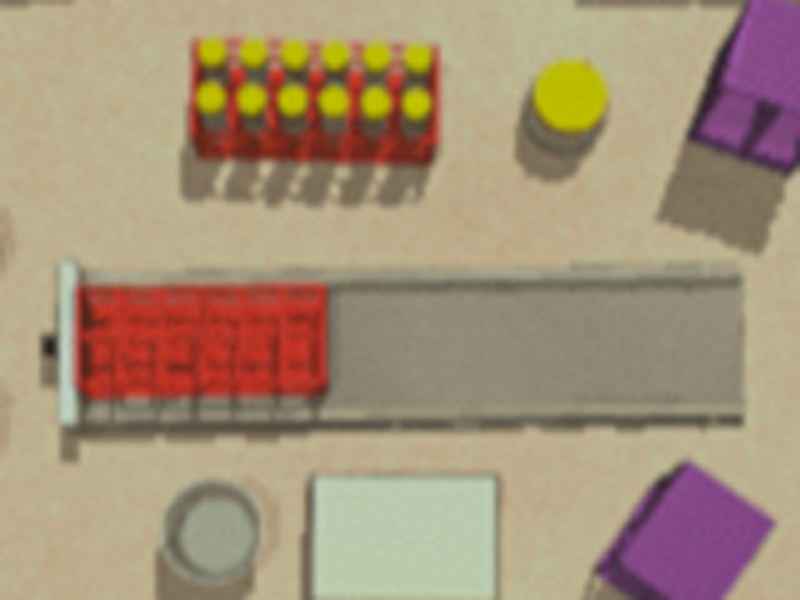

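View pics/c7.png

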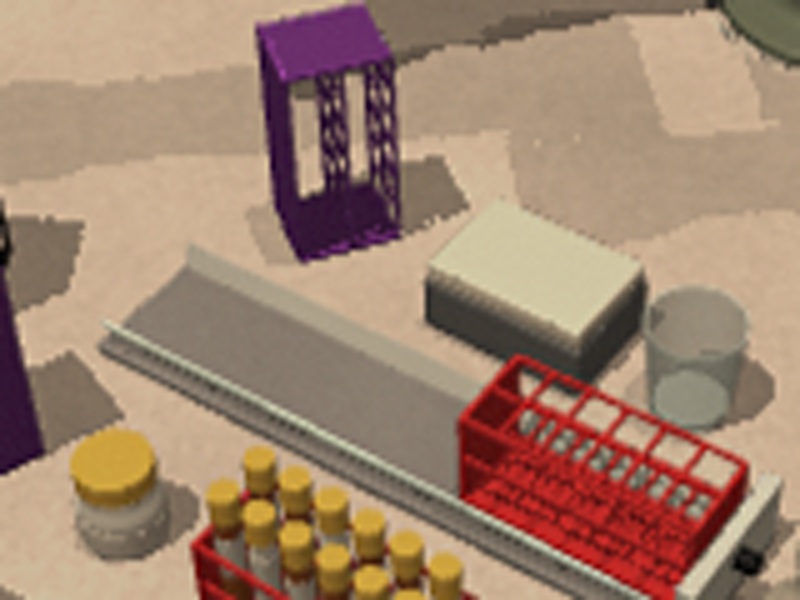

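The rack is flat against the stop (c6 leading edge x≈79, trailing x≈327), and the bystanders have not moved. I'll check numerically for any gap before handing in.

Run:
```python
from h import *
f=lambda u,v,z:pix("top",180+(u-2)/5,130+(v-2)/5,z)
print(f(327,290,78),f(327,392,78),f(80,290,78),f(80,392,78),"stop",f(78,270,53),f(78,420,53))
```

```text
[575.4  32.5  78. ] [514.5  33.1  78. ] [577.  179.3  78. ] [516. 179.  78.] stop [593.1 183.3  53. ] [501.9 182.8  53. ]
```

Trailing end at y≈33, so the leading end is at ≈183, level with the stop face. There is time to spare, so I'll do one sustained press to remove any rebound gap, withdraw slowly and hand in.

Run:
```python
from h import *
bot.move_ptp([548,-110,250],[np.pi,0,np.pi/2]); bot.movel([548,-60,30],max_speed=150)
bot.movel([548,15,30],max_speed=60)
for y in np.arange(18,26,0.5):
    hit=bot.movel([548,y,30],max_speed=8,threshold=25); bot.dwell(.15); s=bot.get_state(); F=s["contact_force"][1]; print(y,hit,s["tcp_pos"][1].round(2),round(F,2))
    if F<-6 or hit: break
bot.movel([548,s["tcp_pos"][1]-4,30],max_speed=10)
bot.movel([548,-60,30],max_speed=100); bot.movel([548,-110,250],max_speed=150)
s=bot.get_state(); print(s["t"],s["contact_force"])
im=imaging.capture("top"); cv2.imwrite("pics/t9.png",im)
a=cv2.imread("pics/c6.png"); b=cv2.resize(im[130:250,180:340],None,fx=5,fy=5,interpolation=cv2.INTER_CUBIC)
red=lambda i:np.argwhere((i[290:390,:,2]>120)&(i[290:390,:,1]<80))[:,1]
print([np.percentile(red(i),[1,99]) for i in(a,b)])
bot.sign_off()
```

```text
18.0 False 18.0 0.13
18.5 False 18.5 -0.34
19.0 False 19.0 -0.28
19.5 False 19.48 -0.35
20.0 False 19.99 -0.66
20.5 False 20.5 0.02
21.0 False 21.0 0.44
21.5 False 21.51 -0.7
22.0 False 21.75 -2.51
22.5 False 21.76 -5.12
23.0 False 21.77 -6.75
30.4167 [ 0.86220817  0.77875977 -0.07117785]
[array([ 80., 325.]), array([ 80., 325.])]
the job is handed in; nothing more can be done
```

The red rack was tipped onto its base, holes up, and pushed along the lane until it held firm against the end stop; the job was handed in at about 30 s, with nothing else on the bench visibly moved.

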